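# Short spin on the clinic's bench centrifuge

## Robot

A 6-joint arm with a two-finger parallel gripper is mounted at the origin on the work surface. World frame = base frame: x ahead of the robot, y to its left, z up, the work surface at z = 0. Lengths are in m, angles in rad, forces in N, time in s.
With the tool pointing down it reaches from about 0.35 to 0.925 m from the base axis. Payload 6.4 kg.
Tool frame: the origin (TCP) lies on the centre line of the jaws, within the pads' length; the fingertips stand 19 mm ahead of it and the grasp point (between the pads) is the TCP; y points along the fingers, x is the direction in which the jaws open and shut, and the axes are right-handed (so a half turn about y gives the same grasp; the last joint's range is limited). The gripper opens to 94 mm and grips with 3 to 60 N. Pads are 16 mm wide; open, the fingers measure 119 mm over their backs; the gripper's body (75 mm by 177 mm) begins 78 mm behind the grasp point.
Start: joints at [-1.313, 0.245, 1.558, -0, 1.339, -0.174], TCP at [0.272, -0.59, 0.224] pointing down, gripper open.
Joint ranges: [-3.13, 3.13], [-1.02, 2.26], [0.13, 2.54], [-0.95, 4.09], [0.21, 2.88], [-2.74, 2.74]. Speed limits (rad/s): [2.57, 2.57, 3.14, 3.14, 3.14, 3.14].

## Interface

Orientations are given as a rotation vector (axis times angle).
In Python, from rig import r gives the robot as it stands.
- The arm moves only by the tool step_arm, never from a script. Its argument "series" is a list of rows, each an object with "offset": the shift along the tool's x, y, z in m, a list of three; "yaw": the turn about the tool's y in rad; "jaw": the finger opening in m, from 0 to 0.094. In form: [{"offset": [dx, dy, dz], "yaw": yaw, "jaw": jaw}, ...]. A call has 1 to 10 rows; each row is the pose to reach, as a shift and turn from the pose measured when the call began, along the tool's axes at that moment; what a row does not reach only later rows make up. A row lasts 1/12 s, in which the tool goes at most 41.7 mm and 7.16 degrees, less where a joint would pass 70% of its speed; a pose out of reach is approached as far as the arm can. A call with a gripper value outside its range is refused whole. The fingers move at their own pace and stop on an object; the grip force is fixed at half the most. Time passes only in rows, so rows that repeat a pose let the fingers close. It gives the time, the measured TCP pose, the force and the opening at its end, in the units of the state.
- r.get_state(): the state, without advancing time (a new reading comes with each control period).
- r.camera(name): name is "scene" or "top" or "wrist"; returns a dict with "color" (480x640x3 uint8, red, green, blue), "mtx" (3x3 intrinsics, pixels), "extrinsics" (4x4, takes a point from world to camera coordinates). Camera axes: x right, y down, z forward; pixel columns grow to the right and rows downward; lengths in m; the calibration is good to about 2 mm. The wrist camera is an equidistant fisheye: a pixel r from the principal point sees the ray r / f radians off the axis. A picture is of the moment at which its call begins. There is no depth.
- r.hand_in(): hands the job in, once; it reports no verdict.
The state is a dict: "time_s": time; "joint_pos": joint angles; "dq": joint speeds; "tau": joint torques, N m; "tcp_pos": TCP position; "eef_rot": TCP orientation; "ft_force": force on the tool from outside, world axes, zero at the start; "ft_torque": the same for the moment, N m; "gripper_width": opening from 0.0 (shut) to 1.0 (fully open).
Only numpy, scipy, OpenCV 4.12 (cv2) and the standard library are available. Lean on these libraries where they do the work, as an engineer would, in place of code of your own. Each camera call takes 0.05 s, during which the arm holds its last target.

## Task

The centrifuge is loaded: give its tubes a short spin. Switch it on by pressing the white-dotted upper face of the black rocker, then push the open lid fully shut from its outside, then press the blue short-spin key and keep it held down; you finish while still holding that key. Only touch and push: don't touch the rotor or the lid's inner side, don't lift the lid further open, don't press the green or red key, and leave the other things on the bench where they are.

Things in the scene. Friction and masses are not known exactly. Their poses are not given: they have to be found in the camera images.
- centrifuge: white low bench centrifuge, fixed, 260 mm deep, 210 wide, 138 high with lid shut. Origin: centre of its underside. Its x runs from its front (key panel, robot's side) to its back, y to the left as seen from the front, z up. Front face 80 mm high; the panel then rises to the back at 22 deg (0.384 rad) from level over 92 mm; behind it a flat deck 118 mm high with rotor chamber and lid
- power_on_face (a point): middle of the ON face (upper half, white dot) of the black rocker at the panel's right end; on the surface, 10.5 mm up-slope of the pivot, moves with it. The rocker is a shallow V, 34 mm long up the slope, 21 wide. Off: the ON face stands up 0.4 rad, its end 7 mm above the pivot line; on: it lies parallel to the panel, level with the pivot line, 5.5 mm above the panel
- power (a joint): angle of the power rocker in rad: 0 = off, 0.4 = on. It is stiff and stays where it is left; pressing the ON face down takes about 3 to 5 N
- lid_hinge (a point): middle of the lid's hinge axis at the back of the centrifuge, 122 mm behind the centrifuge's origin and 121.5 mm above the table; the axis runs along the centrifuge's y
- lid_press (a point): point on the outer (upper) face of the lid, on its middle line, 140 mm from the hinge axis, 22 mm short of its front edge; moves with the lid. Its x points from the front edge to the hinge, z square out of the outer face. The lid is a light grey slab, front edge 162 mm from the hinge axis, 196 mm wide, with a clear round window; its outer face lies 16 mm off the hinge axis
- lid (a joint): opening angle of the lid in rad: 0 = shut, lying level on the deck; stands open at 0.75 to 1.1 at the start. A stiff hinge keeps it where it is left; pushing it at its front takes about 1 to 4 N
- rotor: aluminium rotor with six capped tubes in the open round chamber (148 mm wide) under the lid; origin on its axis at the chamber floor, 78 mm above the table. Not to be touched
- short_key_top (a point): middle of the top face of the blue short-spin key (two white chevrons), the right one of the three keys, between the green key and the power rocker; the cap is 20 mm (up the slope) x 24 mm and stands 8 mm proud of the panel. Its z points out of the panel, square to it, its x up the slope; it moves with the key
- short_key (a joint): how far the blue key is pressed, m: 0 = up, 0.004 = fully down; it springs back, 1 N at the start of the travel and about 5 N at the bottom. It is down once past 0.0025
- start_key_top (a point): middle of the top face of the green start key (one white chevron), the middle key, 48 mm to the left of the blue one; the cap is 20 mm (up the slope) x 24 mm and stands 8 mm proud of the panel. Its z points out of the panel, square to it, its x up the slope; it moves with the key
- start_key (a joint): how far the green key is pressed, m: 0 = up, 0.004 = fully down; it springs back, 1 N at the start of the travel and about 5 N at the bottom. Leave it alone
- stop_key_top (a point): middle of the top face of the red stop key (a white square), the left key, 94 mm to the left of the blue one; the cap is 20 mm (up the slope) x 24 mm and stands 8 mm proud of the panel. Its z points out of the panel, square to it, its x up the slope; it moves with the key
- stop_key (a joint): how far the red key is pressed, m: 0 = up, 0.004 = fully down; it springs back, 1 N at the start of the travel and about 5 N at the bottom. Leave it alone
- vial_a: small clear glass vial with a lime cap, 29 mm in diameter, 56 mm tall, standing loose; origin at the centre of its underside. Not part of the job
- vial_b: small clear glass vial with a lime cap, 29 mm in diameter, 56 mm tall, standing loose; origin at the centre of its underside. Not part of the job
- vial_c: small clear glass vial with a lime cap, 29 mm in diameter, 56 mm tall, standing loose; origin at the centre of its underside. Not part of the job
- syringe: loose capped syringe lying flat, orange ends, 120 mm long, 13 mm high, its length along its own x; not part of the job
- rack: loose dark blue tube rack, 126 x 72 x 34 mm, tubes up to 44 mm high; origin at the centre of its underside; not part of the job
- bin: loose teal bin of orange-capped syringes, 140 x 110 x 75 mm; origin at the centre of its underside; not part of the job
- carton: loose white and blue carton, 44 x 130 (along its y) x 36 mm; origin at the centre of its underside; not part of the job
- tape: loose roll of cream tape lying flat, 68 mm across, 25 mm high; origin at the centre of its underside; not part of the job

How it is judged:
By the outcome, as a careful person would: the job done as asked, in the order asked, and still so for the second after the job is handed in, while the arm keeps its last pose, push and grip.
It also fails if it takes over 42 s, if anything falls off the work surface, if the arm or the gripper's body presses on something with over 40 N, if the wrist force passes 120 N, or if a joint passes its speed limit or range.

## Working session

There is one attempt and no reset: what is moved stays moved. The work goes in short steps, Python scripts to look and compute and a tool call to move; the robot and the scene stay as the last step left them, time stands still between calls to the robot, and variables do not carry over. Pictures are saved under pics/ and viewed, and the job is handed in when it is done.

Besides the shell and the picture viewer there is one more tool, called after "Call:" by a JSON object that holds its "api" and its "payload". step_arm: Moves the arm, as the interface text tells. Its arguments: {"type":"object","properties":{"series":{"type":"array","items":{"type":"object","properties":{"offset":{"type":"array","items":{"type":"number"}},"yaw":{"type":"number"},"jaw":{"type":"number"}}}}},"required":["series"]}

```bash
mkdir -p pics
python3 - <<'E'
from rig import r
import cv2,numpy as np
s=r.get_state()
print({k:np.round(v,4).tolist() for k,v in s.items()})
for n in ["scene","top","wrist"]:
    c=r.camera(n); cv2.imwrite(f"pics/{n}0.png",c["color"][:,:,::-1]); print(n,np.round(c["mtx"],1).tolist(),np.round(c["extrinsics"],4).tolist())
E
```

```text
{'time_s': 0.0, 'joint_pos': [-1.3131, 0.2458, 1.559, -0.0, 1.3387, -0.1741], 'dq': [-0.0008, -0.0002, -0.0001, -0.0009, -0.0001, 0.001], 'tau': [-0.0011, -41.5827, -31.4607, 0.0684, 0.0332, -0.0002], 'tcp_pos': [0.2719, -0.5898, 0.2234], 'eef_rot': [-1.3818, 0.8865, -0.8843], 'ft_force': [0.9985, -0.0067, -0.2618], 'ft_torque': [0.0001, -0.0247, -0.0012], 'gripper_width': 0.9964}
scene [[435.9, 0.0, 316.7], [0.0, 435.9, 238.3], [0.0, 0.0, 1.0]] [[0.8044, 0.594, 0.0089, -0.4778], [0.4523, -0.6026, -0.6575, -0.1622], [-0.3851, 0.5329, -0.7534, 1.1543], [0.0, 0.0, 0.0, 1.0]]
top [[499.3, 0.0, 317.4], [0.0, 499.3, 233.8], [0.0, 0.0, 1.0]] [[0.0126, -0.9999, -0.0054, 0.0272], [-0.99, -0.0117, -0.1408, 0.5655], [0.1407, 0.0071, -0.99, 0.8869], [0.0, 0.0, 0.0, 1.0]]
wrist [[371.6, 0.0, 320.1], [0.0, 371.6, 240.7], [0.0, 0.0, 1.0]] [[0.419, -0.908, -0.0019, -0.6481], [-0.8831, -0.4081, 0.2315, -0.0258], [-0.211, -0.0953, -0.9728, 0.3892], [0.0, 0.0, 0.0, 1.0]]
```

View pics/scene0.png

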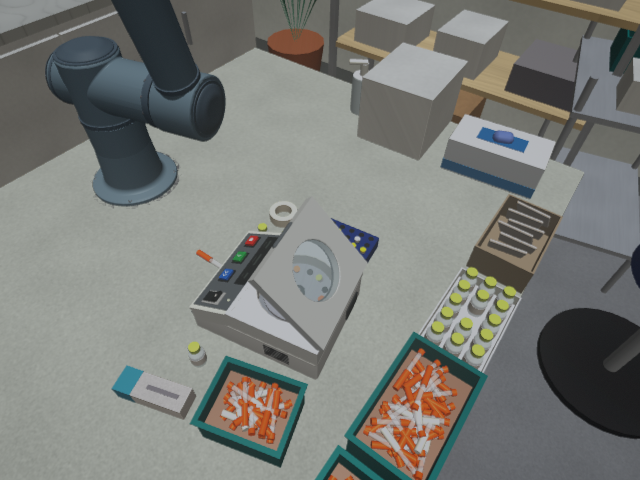

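View pics/top0.png

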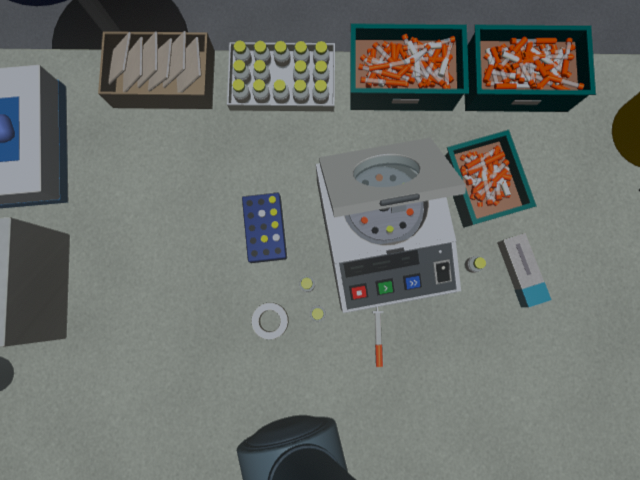

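View pics/wrist0.png

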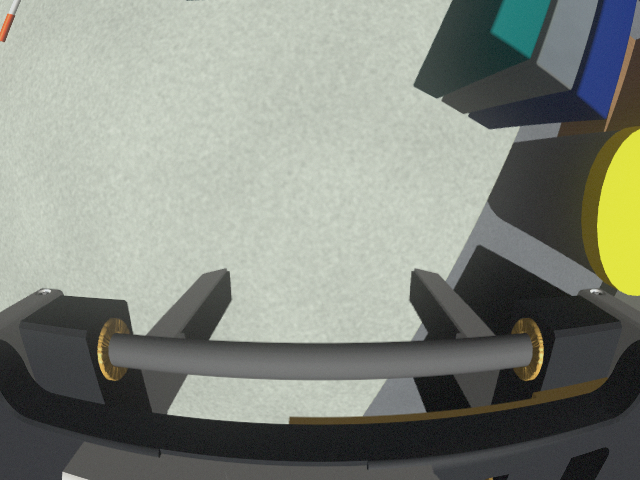

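```bash
cat > h.py <<'E'
import numpy as np,cv2
from scipy.spatial.transform import Rotation as R
def P(c): return c["mtx"]@c["extrinsics"][:3]
def proj(c,p):
    q=P(c)@np.r_[p,1]; return q[:2]/q[2]
def plane(c,uv,z):
    E=c["extrinsics"];K=c["mtx"];d=E[:3,:3].T@np.linalg.solve(K,np.r_[uv,1]);o=-E[:3,:3].T@E[:3,3]
    return o+d*(z-o[2])/d[2]
def tri(c1,u1,c2,u2):
    X=cv2.triangulatePoints(P(c1),P(c2),np.float64(u1).reshape(2,1),np.float64(u2).reshape(2,1))[:,0];return X[:3]/X[3]
E
python3 - <<'E'
import numpy as np,cv2
import h
from rig import r
print(h.R.from_rotvec(r.get_state()["eef_rot"]).as_matrix().round(3))
t=cv2.imread("pics/top0.png");s=cv2.imread("pics/scene0.png")
cv2.imwrite("pics/topz.png",cv2.resize(t[130:320,310:475],None,fx=4.2/1.4,fy=3,interpolation=2))
cv2.imwrite("pics/scz.png",cv2.resize(s[190:380,180:380],None,fx=4,fy=3,interpolation=2))
ca={"top":r.camera("top"),"scene":r.camera("scene")}
roi={"top":(240,320,330,470),"scene":(220,320,190,270)}
uv={}
for n,c in ca.items():
    y0,y1,x0,x1=roi[n];hsv=cv2.cvtColor(c["color"],cv2.COLOR_RGB2HSV)
    for k,(a,b) in {"red":(172,185),"green":(50,80),"blue":(105,125)}.items():
        H=hsv[...,0].astype(int);H=np.where((k=="red")&(H<8),H+180,H)
        m=((H>=a)&(H<=b)&(hsv[...,1]>120)&(hsv[...,2]>50)).astype(np.uint8);z=np.zeros_like(m);z[y0:y1,x0:x1]=1;m*=z
        q,l,st,ce=cv2.connectedComponentsWithStats(m);i=1+np.argmax(st[1:,4]);x,y,w,hh,A=st[i]
        hull=cv2.convexHull(np.argwhere(l==i)[:,::-1].astype(np.int32));M=cv2.moments(hull)
        uv[n,k]=(M["m10"]/M["m00"],M["m01"]/M["m00"]);print(n,k,st[i],np.round(uv[n,k],1))
for k in ["red","green","blue"]:
    X=h.tri(ca["top"],uv["top",k],ca["scene"],uv["scene",k]);print(k,X.round(4))
E
```

```text
[[ 0.418 -0.     0.908]
 [-0.908  0.001  0.418]
 [-0.001 -1.     0.   ]]
top red [351 286  16  13 140] [358.5 292. ]
top green [378 281  15  13 140] [385.  287.1]
top blue [405 276  16  14 153] [412.3 282.1]
scene red [245 236  14  10  81] [251.5 240.3]
scene green [233 252  13  10  75] [239.3 256.2]
scene blue [219 269  15  11  93] [225.8 273.9]
red [ 0.457  -0.0382  0.0967]
green [ 0.4659 -0.0836  0.0969]
blue [ 0.475  -0.1305  0.0968]
```

View pics/topz.png

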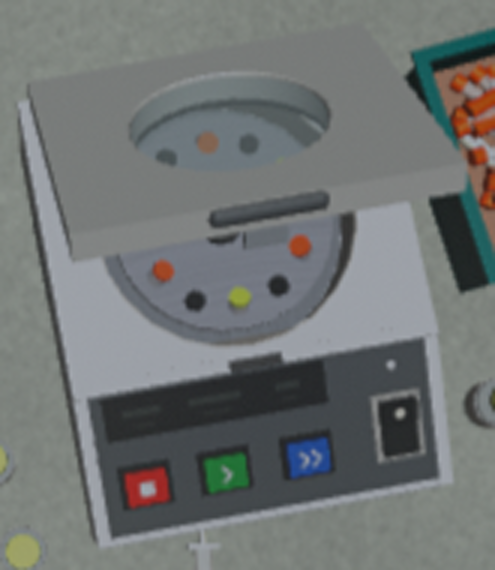

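View pics/scz.png

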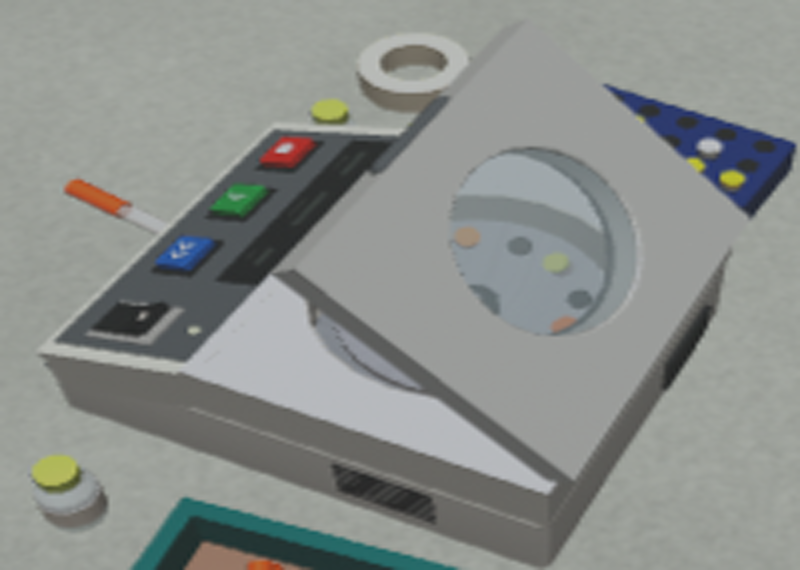

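```bash
cat > m.py <<'E'
import numpy as np,cv2,h
from rig import r
T=r.camera("top");S=r.camera("scene")
tz=lambda u,v:(310+u/3,130+v/3); sz=lambda u,v:(180+u/4,190+v/3)
def pr(n,X):
    print(n,X.round(4),"| C:",C(X).round(4))
yaw=0.19;ax=np.array([np.cos(yaw),np.sin(yaw)]);ay=np.array([-ax[1],ax[0]])
fl=h.plane(T,tz(100,543),.08);fr=h.plane(T,tz(450,482),.08)
mid=(fl+fr)/2;print("front",fl,fr,np.linalg.norm(fl-fr),np.arctan2(fl[0]-fr[0],-(fl[1]-fr[1])))
fls=h.tri(T,tz(100,543),S,sz(278,128));frs=h.tri(T,tz(450,482),S,sz(42,352));
O=mid[:2]+0.13*ax
C=lambda X:np.r_[(X[:2]-O)@ax,(X[:2]-O)@ay,X[2]]
print("O",O)
pr("fl tri",fls);pr("fr tri",frs)
pr("dot",h.tri(T,tz(400,412),S,sz(142,316)))
for k,X in dict(red=[.457,-.0382,.0967],green=[.4659,-.0836,.0969],blue=[.475,-.1305,.0968]).items(): pr(k,np.array(X))
pr("lid fl",h.tri(T,tz(73,240),S,sz(525,22)));pr("lid fr",h.tri(T,tz(465,160),S,sz(285,268)))
pr("lid bl",h.tri(T,tz(30,85),S,sz(745,212)));
E
python3 m.py
```

```text
front [ 0.42454342 -0.01297227  0.08      ] [ 0.46218679 -0.21627237  0.08      ] 0.2067557789517701 -2.958504614967862
O [ 0.57102565 -0.09007066]
fl tri [ 0.4247 -0.013   0.0755] | C: [-0.1292  0.1033  0.0755]
fr tri [ 0.4628 -0.2166  0.0768] | C: [-0.1302 -0.1038  0.0768]
dot [ 0.5005 -0.1813  0.1078] | C: [-0.0865 -0.0763  0.1078]
red [ 0.457  -0.0382  0.0967] | C: [-0.1022  0.0725  0.0967]
green [ 0.4659 -0.0836  0.0969] | C: [-0.102   0.0262  0.0969]
blue [ 0.475  -0.1305  0.0968] | C: [-0.1019 -0.0216  0.0968]
lid fl [0.5716 0.009  0.2457] | C: [0.0193 0.0972 0.2457]
lid fr [ 0.6105 -0.182   0.2497] | C: [ 0.0214 -0.0977  0.2497]
lid bl [0.6829 0.031  0.1313] | C: [0.1328 0.0978 0.1313]
```

Call:
{"api": "step_arm", "payload": {"series": [{"offset": [-0.02, 0, 0.027], "yaw": 0.03, "jaw": 0}, {"offset": [-0.043, 0, 0.058], "yaw": 0.06, "jaw": 0}, {"offset": [-0.066, 0, 0.089], "yaw": 0.09, "jaw": 0}, {"offset": [-0.09, 0, 0.12], "yaw": 0.12, "jaw": 0}, {"offset": [-0.113, 0, 0.151], "yaw": 0.15, "jaw": 0}, {"offset": [-0.136, 0, 0.182], "yaw": 0.18, "jaw": 0}, {"offset": [-0.159, 0, 0.213], "yaw": 0.2, "jaw": 0}, {"offset": [-0.182, 0, 0.244], "yaw": 0.22, "jaw": 0}, {"offset": [-0.205, 0, 0.275], "yaw": 0.241, "jaw": 0}, {"offset": [-0.228, 0, 0.306], "yaw": 0.241, "jaw": 0}]}}

```text
time_s: 1.18
tcp_pos: [0.4551, -0.2533, 0.2246]
eef_rot: [-1.293, 1.068, -1.068]
ft_force: [0.8, -0.6, -0.3]
gripper_width: 0.326
```

```bash
cat > g.py <<'E'
import sys,numpy as np,h
from rig import r
O=np.array([.5710,-.0901]);yaw=.19
def st():
    s=r.get_state();M=h.R.from_rotvec(s["eef_rot"]).as_matrix();ax=np.array([np.cos(yaw),np.sin(yaw)]);ay=np.array([-ax[1],ax[0]])
    p=s["tcp_pos"];d=p[:2]-O
    print("t",round(s["time_s"],2),"tcp",np.round(p,4),"C",np.round([d@ax,d@ay],4),"F",np.round(s["ft_force"],1),"w",round(s["gripper_width"],3),"zhead",round(np.arctan2(M[1,2],M[0,2]),3),"q",np.round(s["joint_pos"],2))
    return p,M,ax,ay
def go(cx,cy,z):
    p,M,ax,ay=st();w=np.r_[O+cx*ax+cy*ay,z];print("target",w.round(4),"offset",(M.T@(w-p)).round(4))
if __name__=="__main__": go(*map(float,sys.argv[1:4])) if len(sys.argv)>1 else st()
E
python3 g.py -.093 -.0763 .17
```

```text
t 1.18 tcp [ 0.4551 -0.2533  0.2246] C [-0.1447 -0.1384] F [ 0.8 -0.6 -0.3] w 0.326 zhead 0.19 q [-0.73 -0.06  1.89  0.    1.32  0.65]
target [ 0.4941 -0.1826  0.17  ] offset [-0.0621  0.0546  0.0516]
```

Call:
{"api": "step_arm", "payload": {"series": [{"offset": [-0.03, 0, 0.025], "yaw": 0, "jaw": 0}, {"offset": [-0.062, 0.025, 0.05], "yaw": 0, "jaw": 0}, {"offset": [-0.062, 0.055, 0.0516], "yaw": 0, "jaw": 0}, {"offset": [-0.062, 0.055, 0.0516], "yaw": 0, "jaw": 0}, {"offset": [-0.062, 0.055, 0.0516], "yaw": 0, "jaw": 0}, {"offset": [-0.062, 0.055, 0.0516], "yaw": 0, "jaw": 0}, {"offset": [-0.062, 0.055, 0.0516], "yaw": 0, "jaw": 0}]}}

```text
time_s: 1.77
tcp_pos: [0.4947, -0.1844, 0.1717]
eef_rot: [-1.292, 1.066, -1.072]
ft_force: [0.5, 0.1, 0.7]
gripper_width: 0.001
```

Run:
```python
import g,cv2
from rig import r
g.go(-.093,-.0763,.135)
c=r.camera("wrist")["color"][:,:,::-1];cv2.imwrite("pics/w1.png",c)
c=r.camera("scene")["color"][:,:,::-1];cv2.imwrite("pics/s1.png",cv2.resize(c[150:380,160:400],None,fx=3,fy=2.5))
```

```text
t 1.77 tcp [ 0.4947 -0.1844  0.1717] C [-0.0927 -0.0782] F [0.5 0.1 0.7] w 0.001 zhead 0.188 q [-0.57  0.01  1.92  0.    1.21  0.81]
target [ 0.4941 -0.1826  0.135 ] offset [-0.002   0.0367 -0.0004]
```

View pics/w1.png

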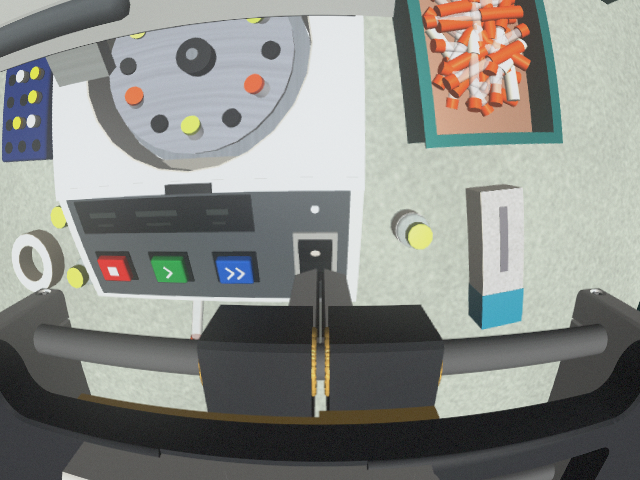

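View pics/s1.png

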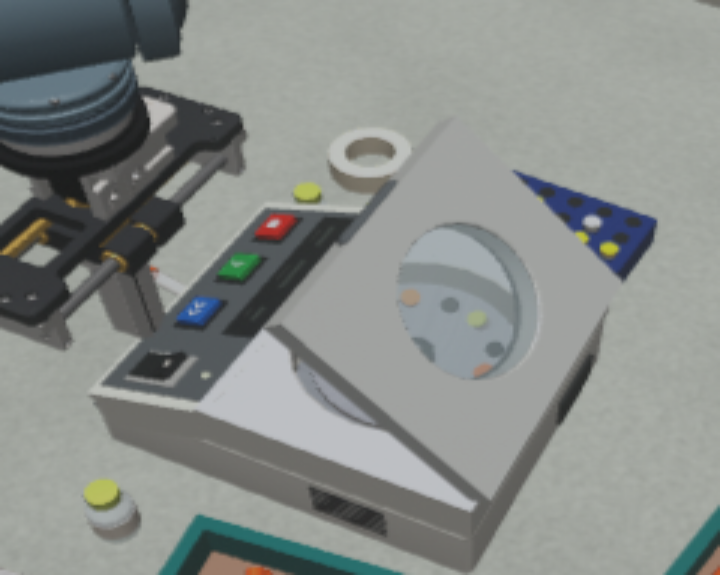

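```bash
cat >> h.py <<'E'
def fish(c,uv,z):
    K=c["mtx"];d=(np.array(uv)-K[:2,2])/K[0,0];t=np.linalg.norm(d);v=np.r_[d/t*np.sin(t),np.cos(t)]
    E=c["extrinsics"];v=E[:3,:3].T@v;o=-E[:3,:3].T@E[:3,3];return o+v*(z-o[2])/v[2]
E
python3 - <<'E'
import h,g,numpy as np
from rig import r
c=r.camera("wrist");p,M,ax,ay=g.st()
for n,uv,z in [("dot",(316,253),.109),("blue",(235,268),.099),("green",(169,268),.099),("red",(114,268),.099),("fr",(352,300),.08),("fl",(104,293),.08)]:
    X=h.fish(c,uv,z);d=X[:2]-g.O;print(n,X.round(4),np.round([d@ax,d@ay],4))
E
```

```text
t 1.92 tcp [ 0.4945 -0.184   0.1712] C [-0.0929 -0.0778] F [-0.6  0.   0.2] w -0.0 zhead 0.188 q [-0.57  0.01  1.92  0.    1.21  0.81]
dot [ 0.4985 -0.1805  0.109 ] [-0.0883 -0.0751]
blue [ 0.4754 -0.1297  0.099 ] [-0.1014 -0.0209]
green [ 0.4656 -0.0826  0.099 ] [-0.1021  0.0273]
red [ 0.4559 -0.0375  0.099 ] [-0.1031  0.0734]
fr [ 0.4606 -0.2141  0.08  ] [-0.1318 -0.1009]
fl [ 0.4234 -0.0167  0.08  ] [-0.1311  0.1   ]
```

Call:
{"api": "step_arm", "payload": {"series": [{"offset": [-0.002, 0.02, 0], "yaw": 0, "jaw": 0}, {"offset": [-0.002, 0.035, 0], "yaw": 0, "jaw": 0}, {"offset": [-0.002, 0.038, 0], "yaw": 0, "jaw": 0}, {"offset": [-0.002, 0.04, 0], "yaw": 0, "jaw": 0}, {"offset": [-0.002, 0.042, 0], "yaw": 0, "jaw": 0}, {"offset": [-0.002, 0.044, 0], "yaw": 0, "jaw": 0}]}}

```text
time_s: 2.42
tcp_pos: [0.495, -0.1826, 0.1286]
eef_rot: [-1.291, 1.065, -1.073]
ft_force: [-1.0, 0.9, 5.2]
gripper_width: 0.005
```

```bash
python3 g.py -.093 -.0757 .123
```

```text
t 2.42 tcp [ 0.495  -0.1826  0.1286] C [-0.0921 -0.0765] F [-1.   0.9  5.2] w 0.005 zhead 0.188 q [-0.57  0.07  1.95  0.    1.12  0.81]
target [ 0.494 -0.182  0.123] offset [-0.0008  0.0056 -0.0009]
```

Call:
{"api": "step_arm", "payload": {"series": [{"offset": [0, 0.003, -0.001], "yaw": 0, "jaw": 0}, {"offset": [0, 0.005, -0.001], "yaw": 0, "jaw": 0}, {"offset": [0, 0.006, -0.001], "yaw": 0, "jaw": 0}, {"offset": [0, 0.006, -0.001], "yaw": 0, "jaw": 0}]}}

```text
time_s: 2.75
tcp_pos: [0.4956, -0.1835, 0.1247]
eef_rot: [-1.29, 1.062, -1.077]
ft_force: [-0.7, 2.3, 8.6]
gripper_width: 0.003
```

```bash
python3 g.py -.093 -.0757 .120
```

```text
t 2.75 tcp [ 0.4956 -0.1835  0.1247] C [-0.0917 -0.0775] F [-0.7  2.3  8.6] w 0.003 zhead 0.188 q [-0.57  0.07  1.95  0.    1.11  0.81]
target [ 0.494 -0.182  0.12 ] offset [-0.0018  0.0047 -0.0013]
```

Call:
{"api": "step_arm", "payload": {"series": [{"offset": [-0.001, 0.004, -0.001], "yaw": 0, "jaw": 0}, {"offset": [-0.001, 0.005, -0.001], "yaw": 0, "jaw": 0}, {"offset": [-0.001, 0.006, -0.001], "yaw": 0, "jaw": 0}, {"offset": [-0.001, 0.006, -0.001], "yaw": 0, "jaw": 0}]}}

```text
time_s: 3.08
tcp_pos: [0.496, -0.1836, 0.1239]
eef_rot: [-1.29, 1.059, -1.078]
ft_force: [-9.8, 5.7, 28.5]
gripper_width: 0.008
```

```bash
python3 g.py -.093 -.0757 .120
```

```text
t 3.08 tcp [ 0.496  -0.1836  0.1239] C [-0.0913 -0.0776] F [-9.8  5.7 28.5] w 0.008 zhead 0.189 q [-0.57  0.07  1.95  0.    1.11  0.81]
target [ 0.494 -0.182  0.12 ] offset [-0.002   0.0039 -0.0017]
```

Call:
{"api": "step_arm", "payload": {"series": [{"offset": [0, -0.02, 0], "yaw": 0, "jaw": 0}, {"offset": [0, -0.05, 0], "yaw": 0, "jaw": 0}, {"offset": [0, -0.09, 0], "yaw": 0, "jaw": 0}, {"offset": [0, -0.13, 0], "yaw": 0, "jaw": 0}, {"offset": [0, -0.17, 0], "yaw": 0, "jaw": 0}, {"offset": [0, -0.206, 0], "yaw": 0, "jaw": 0}, {"offset": [0, -0.206, 0], "yaw": 0, "jaw": 0}, {"offset": [0, -0.206, 0], "yaw": 0, "jaw": 0}]}}

```text
time_s: 3.75
tcp_pos: [0.4949, -0.1832, 0.3328]
eef_rot: [-1.29, 1.054, -1.083]
ft_force: [-0.5, 0.3, -0.6]
gripper_width: 0.002
```

Run:
```python
import g,cv2
from rig import r
g.go(.053,0,.33)
c=r.camera("wrist")["color"][:,:,::-1];cv2.imwrite("pics/w2.png",c[100:400,120:520])
c=r.camera("scene")["color"][:,:,::-1];cv2.imwrite("pics/s2.png",cv2.resize(c[150:380,160:400],None,fx=3,fy=2.5))
```

```text
t 3.75 tcp [ 0.4949 -0.1832  0.3328] C [-0.0923 -0.0771] F [-0.5  0.3 -0.6] w 0.002 zhead 0.189 q [-0.57 -0.13  1.75  0.    1.5   0.81]
target [ 0.623  -0.0801  0.33  ] offset [-0.0773  0.0039  0.1451]
```

View pics/w2.png

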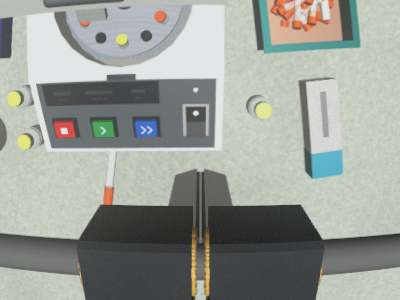

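View pics/s2.png

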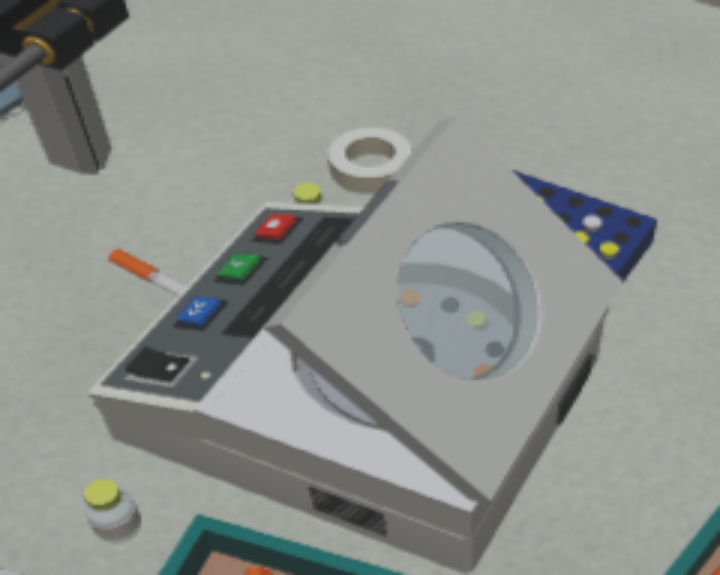

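Call:
{"api": "step_arm", "payload": {"series": [{"offset": [-0.015, 0, 0.03], "yaw": 0, "jaw": 0}, {"offset": [-0.03, 0, 0.062], "yaw": 0, "jaw": 0}, {"offset": [-0.046, 0, 0.096], "yaw": 0, "jaw": 0}, {"offset": [-0.062, 0, 0.13], "yaw": 0, "jaw": 0}, {"offset": [-0.077, 0, 0.16], "yaw": 0, "jaw": 0}, {"offset": [-0.077, 0.03, 0.16], "yaw": 0, "jaw": 0}, {"offset": [-0.077, 0.06, 0.16], "yaw": 0, "jaw": 0}, {"offset": [-0.077, 0.06, 0.16], "yaw": 0, "jaw": 0}, {"offset": [-0.077, 0.06, 0.16], "yaw": 0, "jaw": 0}]}}

```text
time_s: 4.6
tcp_pos: [0.6349, -0.0764, 0.2651]
eef_rot: [-1.294, 1.067, -1.071]
ft_force: [-0.4, -0.1, 0.3]
gripper_width: 0.003
```

Run:
```python
import g,cv2
from rig import r
g.go(.068,0,.27)
c=r.camera("scene")["color"][:,:,::-1];cv2.imwrite("pics/s3.png",cv2.resize(c[150:380,160:400],None,fx=3,fy=2.5))
```

```text
t 4.6 tcp [ 0.6349 -0.0764  0.2651] C [0.0653 0.0014] F [-0.4 -0.1  0.3] w 0.003 zhead 0.189 q [-0.3   0.19  1.55 -0.    1.4   1.09]
target [ 0.6378 -0.0773  0.27  ] offset [ 0.0014 -0.0049  0.0027]
```

View pics/s3.png

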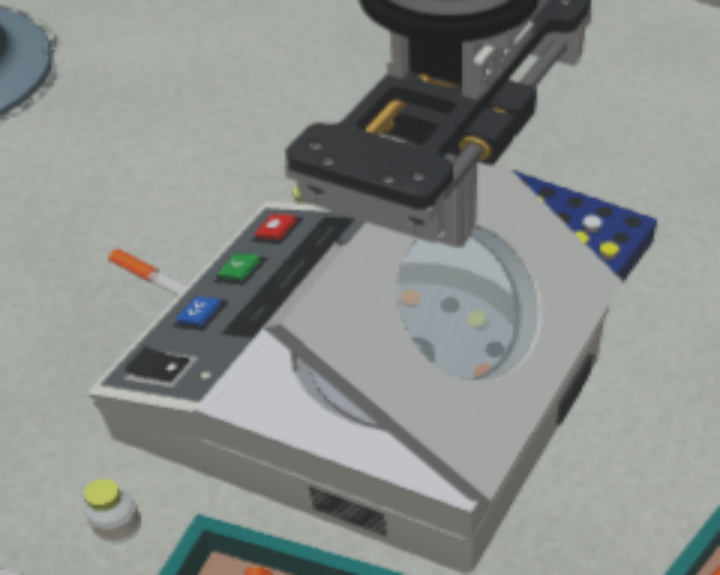

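Call:
{"api": "step_arm", "payload": {"series": [{"offset": [0.001, 0.007, -0.011], "yaw": 0, "jaw": 0}, {"offset": [0.001, 0.013, -0.021], "yaw": 0, "jaw": 0}, {"offset": [0.001, 0.018, -0.026], "yaw": 0, "jaw": 0}, {"offset": [0.001, 0.023, -0.031], "yaw": 0, "jaw": 0}, {"offset": [0.001, 0.028, -0.037], "yaw": 0, "jaw": 0}, {"offset": [0.001, 0.033, -0.042], "yaw": 0, "jaw": 0}, {"offset": [0.001, 0.038, -0.046], "yaw": 0, "jaw": 0}, {"offset": [0.001, 0.044, -0.05], "yaw": 0, "jaw": 0}]}}

```text
time_s: 5.32
tcp_pos: [0.5872, -0.0878, 0.2239]
eef_rot: [-1.291, 1.063, -1.076]
ft_force: [-0.7, -0.6, 3.5]
gripper_width: 0.004
```

Run:
```python
import g,cv2
from rig import r
g.go(.0073,0,.2097)
c=r.camera("scene")["color"][:,:,::-1];cv2.imwrite("pics/s4.png",cv2.resize(c[150:380,160:400],None,fx=3,fy=2.5))
```

```text
t 5.32 tcp [ 0.5872 -0.0878  0.2239] C [ 0.0164 -0.0008] F [-0.7 -0.6  3.5] w 0.004 zhead 0.188 q [-0.34  0.11  1.71 -0.    1.31  1.04]
target [ 0.5782 -0.0887  0.2097] offset [-0.0008  0.0142 -0.0092]
```

View pics/s4.png

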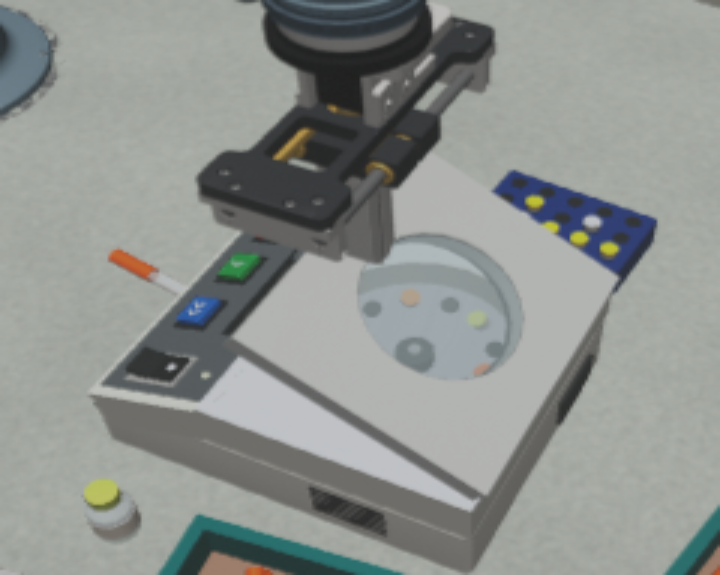

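Call:
{"api": "step_arm", "payload": {"series": [{"offset": [0, 0.007, -0.005], "yaw": 0, "jaw": 0}, {"offset": [0, 0.014, -0.009], "yaw": 0, "jaw": 0}, {"offset": [0, 0.021, -0.012], "yaw": 0, "jaw": 0}, {"offset": [0, 0.028, -0.015], "yaw": 0, "jaw": 0}, {"offset": [0, 0.035, -0.018], "yaw": 0, "jaw": 0}, {"offset": [0, 0.042, -0.021], "yaw": 0, "jaw": 0}, {"offset": [0, 0.049, -0.023], "yaw": 0, "jaw": 0}, {"offset": [0, 0.056, -0.024], "yaw": 0, "jaw": 0}, {"offset": [0, 0.062, -0.026], "yaw": 0, "jaw": 0}, {"offset": [0, 0.067, -0.026], "yaw": 0, "jaw": 0}]}}

```text
time_s: 6.2
tcp_pos: [0.5604, -0.0926, 0.1563]
eef_rot: [-1.294, 1.067, -1.072]
ft_force: [-14.2, 4.6, 36.4]
gripper_width: 0.004
```

```bash
python3 g.py -.01 0 .153
```

```text
t 6.2 tcp [ 0.5604 -0.0926  0.1563] C [-0.0109 -0.0004] F [-14.2   4.6  36.4] w 0.004 zhead 0.188 q [-0.36  0.13  1.83 -0.    1.19  1.02]
target [ 0.5612 -0.092   0.153 ] offset [-0.0004  0.0033  0.0009]
```

Call:
{"api": "step_arm", "payload": {"series": [{"offset": [0, -0.01, 0.003], "yaw": 0, "jaw": 0}, {"offset": [0, -0.03, 0.003], "yaw": 0, "jaw": 0}, {"offset": [0, -0.05, 0], "yaw": 0, "jaw": 0}, {"offset": [0.005, -0.05, -0.03], "yaw": 0, "jaw": 0}, {"offset": [0.014, -0.05, -0.065], "yaw": 0, "jaw": 0}, {"offset": [0.021, -0.04, -0.097], "yaw": 0, "jaw": 0}, {"offset": [0.021, -0.02, -0.097], "yaw": 0, "jaw": 0}, {"offset": [0.021, -0.01, -0.097], "yaw": 0, "jaw": 0}, {"offset": [0.021, -0.01, -0.097], "yaw": 0, "jaw": 0}]}}

```text
time_s: 6.95
tcp_pos: [0.4672, -0.1304, 0.1634]
eef_rot: [-1.294, 1.072, -1.068]
ft_force: [0.9, -0.4, 0.1]
gripper_width: 0.008
```

Run:
```python
import g,cv2
from rig import r
g.go(-.108,-.0212,.122)
c=r.camera("scene")["color"][:,:,::-1];cv2.imwrite("pics/s5.png",cv2.resize(c[150:380,160:400],None,fx=3,fy=2.5))
c=r.camera("wrist")["color"][:,:,::-1];cv2.imwrite("pics/w5.png",c)
```

```text
t 6.95 tcp [ 0.4672 -0.1304  0.1634] C [-0.1095 -0.02  ] F [ 0.9 -0.4  0.1] w 0.008 zhead 0.188 q [-0.51 -0.08  2.02 -0.    1.2   0.88]
target [ 0.4689 -0.1313  0.122 ] offset [0.0012 0.0414 0.0017]
```

View pics/s5.png

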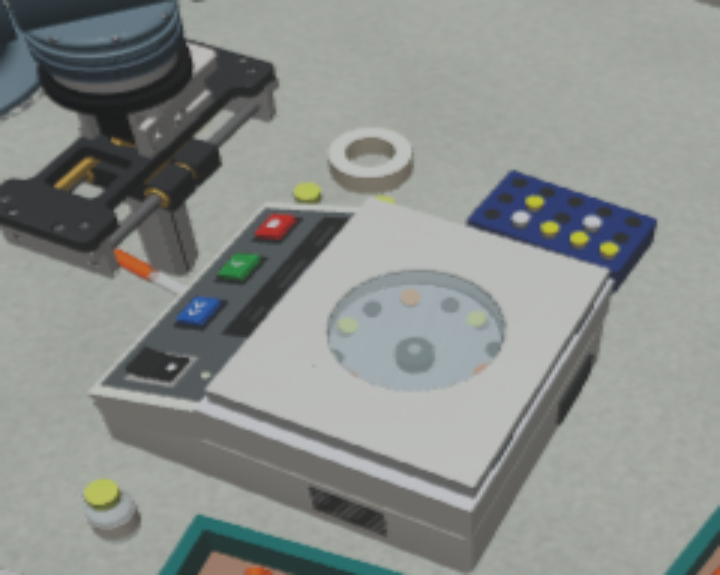

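View pics/w5.png

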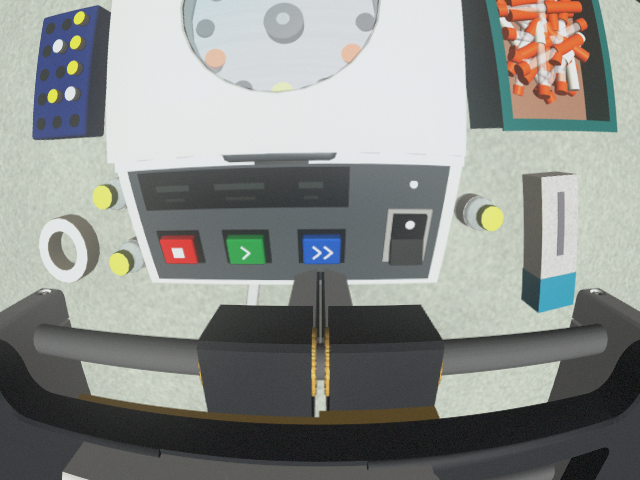

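Call:
{"api": "step_arm", "payload": {"series": [{"offset": [0.001, 0.02, 0.002], "yaw": 0, "jaw": 0}, {"offset": [0.001, 0.035, 0.002], "yaw": 0, "jaw": 0}, {"offset": [0.001, 0.042, 0.002], "yaw": 0, "jaw": 0}, {"offset": [0.001, 0.044, 0.002], "yaw": 0, "jaw": 0}, {"offset": [0.001, 0.046, 0.002], "yaw": 0, "jaw": 0}, {"offset": [0.001, 0.046, 0.002], "yaw": 0, "jaw": 0}]}}

```text
time_s: 7.55
tcp_pos: [0.4721, -0.1317, 0.1208]
eef_rot: [-1.294, 1.067, -1.071]
ft_force: [-1.7, 0.7, 2.0]
gripper_width: 0.004
```

```bash
python3 g.py -.108 -.0212 .115
```

```text
t 7.55 tcp [ 0.4721 -0.1317  0.1208] C [-0.105  -0.0222] F [-1.7  0.7  2. ] w 0.004 zhead 0.189 q [-0.5  -0.01  2.04 -0.    1.11  0.88]
target [ 0.4689 -0.1313  0.115 ] offset [-0.001   0.0058 -0.003 ]
```

Call:
{"api": "step_arm", "payload": {"series": [{"offset": [0, 0.004, -0.002], "yaw": 0, "jaw": 0}, {"offset": [0, 0.006, -0.003], "yaw": 0, "jaw": 0}, {"offset": [0, 0.008, -0.003], "yaw": 0, "jaw": 0}, {"offset": [0, 0.008, -0.003], "yaw": 0, "jaw": 0}, {"offset": [0, 0.008, -0.003], "yaw": 0, "jaw": 0}]}}

```text
time_s: 7.97
tcp_pos: [0.4715, -0.133, 0.1168]
eef_rot: [-1.291, 1.062, -1.075]
ft_force: [-3.8, 5.4, 18.8]
gripper_width: 0.004
```

```bash
python3 g.py -.108 -.0212 .115
```

```text
t 7.97 tcp [ 0.4715 -0.133   0.1168] C [-0.1058 -0.0233] F [-3.8  5.4 18.8] w 0.004 zhead 0.189 q [-0.51 -0.01  2.05 -0.    1.1   0.87]
target [ 0.4689 -0.1313  0.115 ] offset [-0.0021  0.0018 -0.0022]
```

Run:
```python
import g,cv2
from rig import r
c=r.camera("wrist")["color"][:,:,::-1];cv2.imwrite("pics/w6.png",c)
c=r.camera("scene")["color"][:,:,::-1];cv2.imwrite("pics/s6.png",cv2.resize(c[150:380,160:400],None,fx=3,fy=2.5))
g.st()
```

```text
t 8.07 tcp [ 0.4715 -0.133   0.1168] C [-0.1058 -0.0233] F [-4.   4.9 18.7] w 0.004 zhead 0.189 q [-0.51 -0.01  2.05 -0.    1.1   0.87]
```

View pics/w6.png

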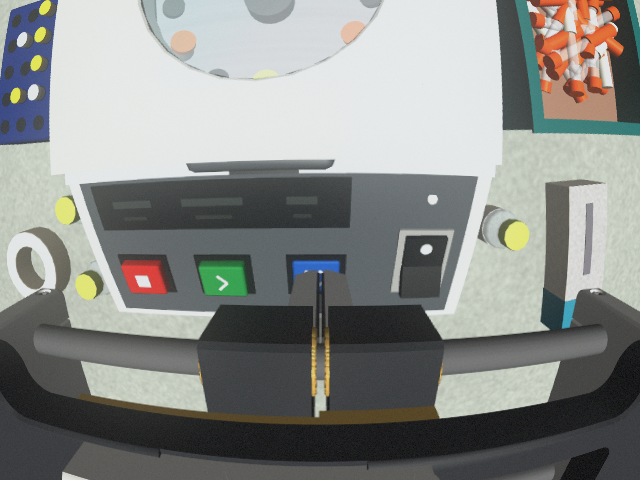

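View pics/s6.png

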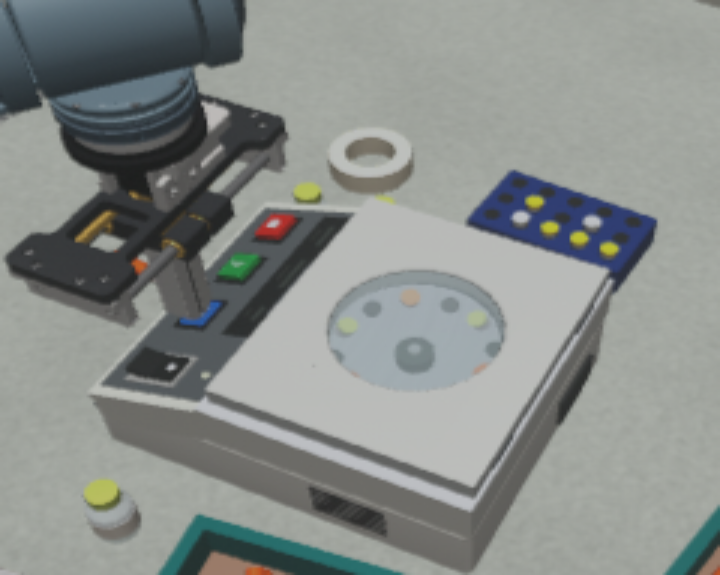

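The pictures show the closed fingertips on the blue key (about pixel 318,270 in the wrist view), with the lid shut and the rocker on. The force is steady, so I'm handing in.

```bash
python3 -c "
from rig import r
print(r.hand_in())"
```

```text
the job is handed in; nothing more can be done
None
```

I switched the centrifuge on, pushed the lid shut from its outside, and pressed the blue short-spin key. I handed the job in at about 8 s, still holding the key down. `hand_in` gives no verdict, so the results below rest on my own readings and pictures.

- **Rocker:** it went down to a hard stop at 28 N, at the height I predicted for "on". Pictures afterwards show it flipped.
- **Lid:** it ended level, with the fingertip at 137.3 mm against the stated 137.5 mm for a shut lid. The push on it peaked at about 36 N in the vertical direction, which is more than I intended. With the sideways part it came to about 39 N, close to the 40 N limit given for the arm and gripper body, though only the fingertips were touching.
- **Blue key:** it travelled about 4 mm to its stop and is held with a steady 19 N or so. That is well above the 5 N it needs at the bottom.

The other two keys and the rotor were not touched, and nothing else on the bench looked moved in the last pictures. One small disagreement: heights from the two fixed cameras read about 3–4 mm low on the front panel, so I used the given dimensions and contact force for heights instead.

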